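# Gauge a fired stopper, then close its bottle

## Robot

A 6-joint arm with a two-finger parallel gripper is mounted at the origin on a cart in front of the work surface, level with it; the furniture and walls round the work are solid. World frame = base frame: x ahead of the robot, y to its left, z up, the work surface at z = 0. Lengths are in m, angles in degrees, forces in N, time in s.
With the tool pointing down it reaches from about 0.4 to 0.825 m from the base axis. Payload 7 kg.
Tool frame: the origin (TCP) lies midway between the tips of the shut fingers; the grasp point (between the pads) lies 19 mm behind it (ctrl.grip_point_offset is the distance from the TCP to the grasp point, in m); x points along the fingers, y is the direction in which the jaws open and shut, and the axes are right-handed (so a half turn about x gives the same grasp; the last joint's range is limited). The gripper opens to 88 mm and grips with 3 to 60 N. Pads are 19 mm wide; open, the fingers measure 130 mm over their backs; the gripper's body (78 mm by 193 mm) begins 47 mm behind the grasp point.
Start: joints at [-59.926, 20.546, 0.682, 0, -70.136, -16.507], TCP at [0.158, -0.656, 0.227] pointing down, gripper open.
Joint ranges: [-176.03, 176.03], [-82.01, 121.73], [-58.28, 71.71], [-173.87, 95.51], [-174.79, -0.11], [-173.66, 173.66]. Speed limits (degrees/s): [136.94, 136.94, 172.46, 180, 180, 180].

## Interface

Orientations are given as [roll, pitch, yaw] about the fixed x, y, z axes, in that order (R = Rz(yaw) Ry(pitch) Rx(roll)).
In Python, from plant import ctrl gives the robot as it stands.
- The arm moves only by the tool drive_tool, never from a script. Its argument "plan" is a list of rows, each a list of 3 entries, a list of its own where there are three numbers: the shift along the tool's x, y, z in m, then the turn, a rotation vector about the tool's x, y, z in degrees, then the opening, from 0 (shut) to 1 (fully open). In form: [[[dx, dy, dz], [wx, wy, wz], grip], ...]. A call has 1 to 20 rows; each row is the pose to reach, as a shift and turn from the pose measured when the call began, along the tool's axes at that moment; what a row does not reach only later rows make up. A row lasts 1/12 s, in which the tool goes at most 41.7 mm and 7.16 degrees, less where a joint would pass 70% of its speed; a pose out of reach is approached as far as the arm can. A call with a gripper value outside its range is refused whole. The fingers move at their own pace and stop on an object; the grip force is fixed at half the most. Time passes only in rows, so rows that repeat a pose let the fingers close. It gives the time, the measured TCP pose, the force and the opening at its end, in the units of the state.
- ctrl.get_obs(): the state, without advancing time (a new reading comes with each control period).
- ctrl.snapshot(name): name is "side" or "top"; returns the picture (480x640x3 uint8, blue, green, red); there is no depth.
- ctrl.get_calibration(name): a dict with "fx", "fy", "cx", "cy" (pixels), "R" (3x3) and "t" (3): a world point X has camera coordinates R X + t. Camera axes: x right, y down, z forward; pixel columns grow to the right and rows downward; lengths in m; the calibration is good to about 2 mm. A picture is of the moment at which its call begins. get_calibration takes no time and is no camera call.
- ctrl.close_job(): hands the job in, once; it reports no verdict.
Trained networks look in the newest picture that a camera, given by its name, has taken for a name from the list of things; names that differ only in an ending like _2 or _b are one class to them, and where a whole thing is asked for, a point or a joint stands for the part that bears it (a point fixed in the world has none). Each returns a list of dicts, best first, with "confidence" (0 to 1); they miss things now and then, are a little off and sometimes report something else, mostly with a low value. They report only what shows in the picture. A call takes as long as a camera call.
- ctrl.cut_out(camera, name): "pixels" (480x640 bool, what is visible of it) and "pixel" ([column, row] in pixels, amid what is visible of it).
- ctrl.landmark_of(camera, name): "pixel" ([column, row] in pixels: a listed point, or the origin of a listed thing).
The state is a dict: "clock": time; "joint_pos": joint angles; "qvel": joint speeds; "tau": joint torques, N m; "tool_pos": TCP position; "orientation": TCP orientation; "force": force on the tool from outside, world axes, zero at the start; "moment": the same for the moment, N m; "opening": finger opening in m.
Only numpy, scipy, OpenCV 4.12 (cv2) and the standard library are available. Lean on these libraries where they do the work, as an engineer would, in place of code of your own. Each camera call takes 0.05 s, during which the arm holds its last target. There are 200 camera calls.

## Task

Check the stoneware stopper with the straight cylindrical knob on the bench gauge: upright, its shank well down between the steel jaws, push the shank right through the wider gap from the left end out at the right end, then press it steadily for a moment, with about half a kilo's push, into either mouth of the narrower gap, which must stop it; fired clay chips, so feel your way and never force it. Then seat the stopper fully home in the mouth of the bottle, flange on the rim, leaving the bottle standing where it is and the other two stoppers in their rack.

Things in the scene. Friction and masses are not known exactly. Their poses are not given: they have to be found in the camera images.
- stopper_knob (a point): the stopper to check, pale fired clay, 72 mm tall, in one of the rack's three holes. From below: shank 22 mm in diameter, 36 long, foot bevelled 2.5 mm; flange 40 in diameter, 5 thick (its underside rests on the rack's top); straight cylindrical knob 24 in diameter, 31 tall, to grip. 55 to 90 g. This point: on its axis in the knob, 15 mm above the flange's top, 56 above the foot. z up along the axis
- stopper_tip (a point): centre of the foot of the same stopper's shank, on its axis, 56 mm below the knob point; z up along the axis
- rack: pale wooden block 62 x 180 x 44 mm, fixed to the bench, long along its y, with three holes 26 mm wide and 40 deep, 60 mm apart along y, a stopper standing in each; origin at the centre of its underside, z up
- ball_stopper: bystander in the rack: like the stopper, but with a ball knob 30 mm in diameter; 72 mm tall; origin at the foot of its shank
- disc_stopper: bystander in the rack: like the stopper, but with a flat disc knob 35 mm in diameter; 59 mm tall; origin at the foot of its shank
- gauge: base plate of the bench gauge, dark steel 116 (x) x 96 (y) x 7 mm, screwed down. On it a steel jaw block is clamped by a knurled screw, anywhere within 11 mm either way along y (its place there is not measured; it does not slip): foot 104 x 54 mm, top at 14 mm, with three jaws 18 wide (x), 50 long (y), tops 46 mm above the bench. Origin: centre of the plate's underside; +y to the robot's left at zero yaw
- wide_gap (a point): on the base, at the wider gap (between the jaw nearest the robot and the middle jaw), level with the jaw tops; x across the gap, y along it, z up. The gap is 23.5 mm wide, centred on x = 0; open at the top and at both ends; left mouth at y = +25 mm, right mouth at -25, both shifted alike by the block's unmeasured place, up to 11 mm. Jaw corners rounded to 3 mm. Floor 32 mm below
- narrow_gap (a point): the same for the narrower gap (between the middle and the far jaw), 39.25 mm from the wide gap along +x; same axes. 19 mm wide, centred on x = 0, so the 22 mm shank cannot enter: it is stopped at a mouth with its axis 28.5 mm from the gap's middle, that is 17 to 40 mm from here along y, depending on where the block is clamped: feel for it
- bottle_mouth (a point): centre of the bottle's rim, 96 mm above the worktop, rim 43 mm in outer diameter; the straight bore below is 26 mm wide and 41 deep. With the stopper home, its flange lies on the rim and its knob point is 20 mm above here; z up, out of the mouth
- bottle: squat round stoneware bottle, 82 mm in diameter, 96 tall, bare clay foot, pale glazed shoulder and neck, standing loose, 450 g; origin at the centre of its underside, z up

How it is judged:
By the outcome, as a careful person would: the job done as asked, in the order asked, and still so for the second after the job is handed in, with the robot touching nothing.
It also fails if it takes over 61 s, if anything falls off the work surface, if the arm or the gripper's body presses on something with over 40 N, if the wrist force passes 120 N, or if a joint passes its speed limit or range.

## Working session

There is one attempt and no reset: what is moved stays moved. The work goes in short steps, Python scripts to look and compute and a tool call to move; the robot and the scene stay as the last step left them, time stands still between calls to the robot, and variables do not carry over. Pictures are saved under pics/ and viewed, about 8 in all and at most 12, crops included, and the job is handed in when it is done.

Besides the shell and the picture viewer there is one more tool, called after ">>>" as name([rows], argument=value, ...), one row to a line, values as JSON. drive_tool: Moves the arm, as the interface text tells. Its arguments: {"type":"object","properties":{"plan":{"type":"array","items":{"type":"array"}}},"required":["plan"]}

```bash
ls; mkdir -p pics; cat > h.py <<'E'
import numpy as np, cv2
from scipy.spatial.transform import Rotation as Ro
from plant import ctrl
def ray(cam,px):
    c=ctrl.get_calibration(cam);R=np.array(c["R"]);t=np.array(c["t"])
    d=R.T@np.array([(px[0]-c["cx"])/c["fx"],(px[1]-c["cy"])/c["fy"],1]);return -R.T@t,d/np.linalg.norm(d)
def atz(cam,px,z):
    o,d=ray(cam,px);return o+d*(z-o[2])/d[2]
def tri(pa,pb,a="top",b="side"):
    o1,d1=ray(a,pa);o2,d2=ray(b,pb)
    s=np.linalg.lstsq(np.c_[d1,-d2],o2-o1,rcond=None)[0]
    p,q=o1+s[0]*d1,o2+s[1]*d2
    return (p+q)/2,np.linalg.norm(p-q)
def proj(cam,X):
    c=ctrl.get_calibration(cam);p=np.array(c["R"])@X+np.array(c["t"]);return c["fx"]*p[0]/p[2]+c["cx"],c["fy"]*p[1]/p[2]+c["cy"]
def Rt(): return Ro.from_euler("xyz",ctrl.get_obs()["orientation"],degrees=True)
E
python3 - <<'E'
from h import *
np.set_printoptions(precision=4,suppress=True)
ob=ctrl.get_obs();print(ob)
ims={n:ctrl.snapshot(n) for n in("top","side")}
for n in ims: cv2.imwrite(f"pics/{n}0.png",ims[n]);print(n,ray(n,(320,240)))
for k in["stopper_knob","stopper_tip","rack","ball_stopper","disc_stopper","gauge","wide_gap","narrow_gap","bottle_mouth","bottle"]:
    r={n:ctrl.landmark_of(n,k) for n in ims}
    print(k,{n:[(np.round(d["pixel"],1).tolist(),round(d["confidence"],2)) for d in r[n][:2]] for n in r})
    if r["top"] and r["side"]: print(tri(r["top"][0]["pixel"],r["side"][0]["pixel"]))
print(Rt().as_matrix(),ctrl.grip_point_offset,ctrl.get_obs()["clock"])
E
```

```text
pics
{'clock': 0.0, 'joint_pos': array([-59.9257,  20.5927,   0.6324,  -0.0201, -70.1361, -16.5065]), 'qvel': array([-0.0848,  0.0605, -0.0297, -0.0293, -0.0855,  0.0811]), 'tau': array([ -0.0001, -58.2723,  29.3048,   6.997 ,   0.0069,  -0.0002]), 'tool_pos': array([ 0.1582, -0.6557,  0.2256]), 'orientation': array([ 95.4078,  89.9017, 108.9688]), 'force': array([-0.5461, -0.6822,  0.3735]), 'moment': array([0.0368, 0.0206, 0.0262]), 'opening': 0.08755535521470197}
top (array([0.388 , 0.1245, 1.16  ]), array([ 0.151 ,  0.0243, -0.9882]))
side (array([0.5111, 0.8502, 0.5297]), array([ 0.0295, -0.841 , -0.5402]))
stopper_knob {'top': [([260.0, 296.1], 0.52)], 'side': [([377.6, 293.9], 0.63)]}
(array([0.4425, 0.2749, 0.0626]), np.float64(0.002866119640882333))
stopper_tip {'top': [], 'side': []}
rack {'top': [([264.2, 294.8], 0.97), ([290.9, 298.8], 0.25)], 'side': []}
ball_stopper {'top': [([291.9, 297.2], 0.72)], 'side': [([376.2, 298.0], 0.95), ([333.5, 205.6], 0.38)]}
(array([0.4393, 0.2153, 0.0054]), np.float64(0.007489566165146048))
disc_stopper {'top': [([237.0, 292.8], 0.72)], 'side': []}
gauge {'top': [([402.3, 248.5], 0.69)], 'side': [([319.8, 226.4], 0.97)]}
(array([ 0.5422, -0.0234,  0.0037]), np.float64(5.5638386774470136e-05))
wide_gap {'top': [([410.1, 254.1], 0.61)], 'side': [([331.2, 208.0], 0.93), ([312.8, 207.7], 0.34)]}
(array([ 0.5215, -0.0335,  0.0447]), np.float64(0.006461708224125787))
narrow_gap {'top': [([406.4, 237.9], 0.62)], 'side': [([311.9, 206.6], 0.57)]}
(array([ 0.5586, -0.0268,  0.0503]), np.float64(0.0014009792444320106))
bottle_mouth {'top': [([413.7, 166.8], 0.56), ([235.7, 291.3], 0.52)], 'side': [([246.3, 181.1], 0.58)]}
(array([ 0.6962, -0.0405,  0.1006]), np.float64(0.003449798714376435))
bottle {'top': [([407.4, 176.9], 0.6)], 'side': []}
[[ 0.     -0.2346  0.9721]
 [ 0.      0.9721  0.2346]
 [-1.      0.      0.    ]] 0.0188 1.1
```

View pictures.

View pics/top0.png

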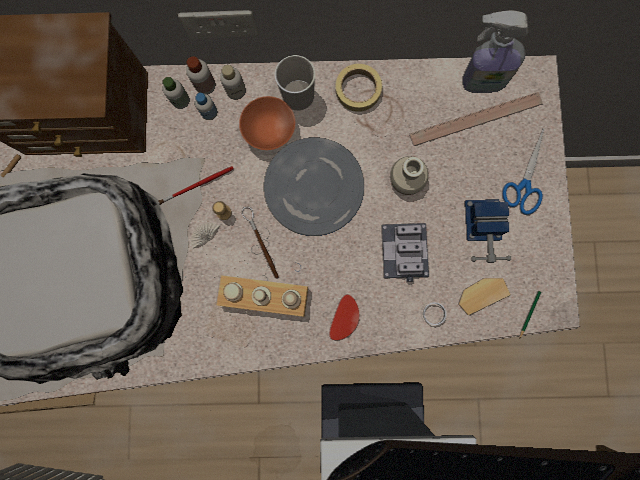

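View pics/side0.png

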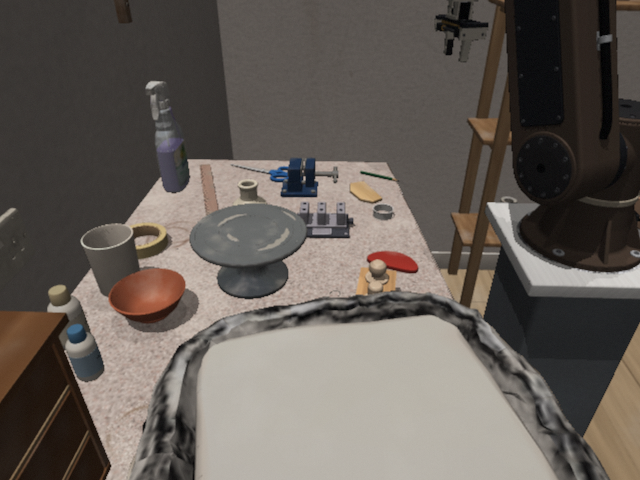

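```bash
python3 - <<'E'
import cv2,numpy as np
a=cv2.imread("pics/top0.png");b=cv2.imread("pics/side0.png")
r=lambda i,s:cv2.resize(i,s,interpolation=cv2.INTER_CUBIC)
A=r(a[265:325,210:320],(440,240));B=r(a[145:285,370:440],(300,600));C=r(b[240:310,330:430],(440,308))
o=np.zeros((600,800,3),np.uint8);o[:240,:440]=A;o[250:558,:440]=C;o[:,450:750]=B
cv2.imwrite("pics/crop0.png",o)
E
```

```text
(no output)
```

View pics/crop0.png

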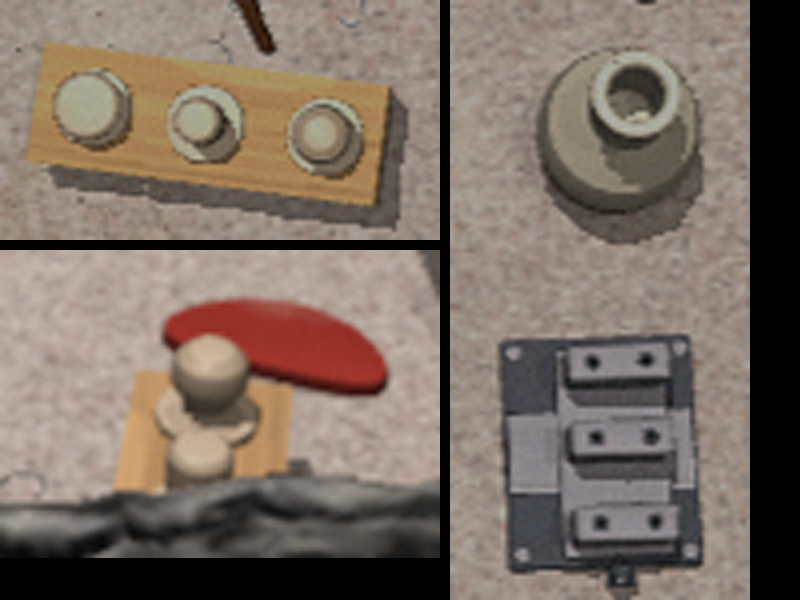

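```bash
python3 - <<'E'
from h import *
np.set_printoptions(precision=4,suppress=True)
A=lambda p:(210+p[0]/4-.4,265+p[1]/4-.4); B=lambda p:(370+(p[0]-450)/4.286-.4,145+p[1]/4.286-.4)
def yaw(P):
    P=np.array(P)[:,:2]; print("centre",P.mean(0)); 
    for i in range(4): d=P[(i+1)%4]-P[i];print(np.linalg.norm(d),np.degrees(np.arctan2(d[1],d[0])))
print("rack");yaw([atz("top",A(p),.044) for p in[(42,43),(390,87),(377,207),(27,162)]])
print("plate");yaw([atz("top",B(p),.007) for p in[(500,343),(688,335),(702,566),(510,572)]])
print("jaws ends"); 
for p in [(567,346),(668,344),(569,422),(674,421),(573,508),(679,505),(570,378),(668,376),(571,455),(676,453),(575,543),(680,540)]: print(atz("top",B(p),.046)[:2])
print("rim",atz("top",B((636,95)),.096))
for k in["gauge","rack"]:
    r=ctrl.cut_out("top",k)
    if r:
        m=r[0]["pixels"].astype(np.uint8);c=cv2.boxPoints(cv2.minAreaRect(cv2.findNonZero(m)));print(k,r[0]["confidence"]);yaw([atz("top",q,.044 if k=="rack" else .007) for q in c])
print("knob",atz("top",(260,296.1),.064),atz("top",A((196,121)),.08),"flange",atz("top",A((206,124)),.049),"hole rackctr")
E
```

```text
rack
centre [0.4456 0.2737]
0.18141144426207995 -98.41800042799325
0.06142682126245347 172.94181467889558
0.1810599275071533 81.56171675754675
0.06137210079281305 -6.7286762200048935
plate
centre [ 0.5377 -0.0276]
0.09451243322482518 -88.8399827630349
0.116350215205009 -179.2666156397827
0.09506529692696844 90.55232553888703
0.11534739062532008 0.45769711130115087
jaws ends
[ 0.5855 -0.0087]
[ 0.5853 -0.0577]
[ 0.5482 -0.0082]
[ 0.5475 -0.0589]
[ 0.5064 -0.0085]
[ 0.5067 -0.0594]
[ 0.5697 -0.0095]
[ 0.5696 -0.057 ]
[ 0.5321 -0.0085]
[ 0.5319 -0.0591]
[ 0.4895 -0.0088]
[ 0.4898 -0.0591]
rim [ 0.6959 -0.0399  0.096 ]
gauge 0.69
centre [ 0.5343 -0.0275]
0.09718688561015779 -88.67188300643154
0.125585101550733 179.870691193332
0.09566352576055702 91.368964909903
0.12562378708936553 0.5660752544556796
rack 0.9
centre [0.4459 0.2742]
0.0633368125588008 -6.480915220264656
0.18463326598108587 -98.1681925083518
0.06299318159298135 172.1605690003676
0.18313008441381393 81.9310517384154
knob [0.4438 0.2745 0.064 ] [0.4455 0.2751 0.08  ] flange [0.4456 0.2743 0.049 ] hole rackctr
```

>>> drive_tool([
  [[0,0.3145,0.4277],[0,0,0],1],
  [[0,0.3145,0.4277],[0,0,0],1],
  [[0,0.3145,0.4277],[0,0,0],1],
  [[0,0.3145,0.4277],[0,0,0],1],
  [[0,0.3145,0.4277],[0,0,0],1],
  [[0,0.3145,0.4277],[-68.6,0,0],1],
  [[0,0.3145,0.4277],[-68.6,0,0],1],
  [[0,0.3145,0.4277],[-68.6,0,0],1],
  [[0,0.3145,0.4277],[-68.6,0,0],1],
  [[0,0.3145,0.4277],[-68.6,0,0],1],
  [[0.03,0.837,0.4975],[-68.6,0,0],1],
  [[0.03,0.837,0.4975],[-68.6,0,0],1],
  [[0.03,0.837,0.4975],[-68.6,0,0],1],
  [[0.03,0.837,0.4975],[-68.6,0,0],1],
  [[0.03,0.837,0.4975],[-68.6,0,0],1],
  [[0.03,0.837,0.4975],[-68.6,0,0],1],
  [[0.03,0.837,0.4975],[-68.6,0,0],1],
  [[0.03,0.837,0.4975],[-68.6,0,0],1],
  [[0.03,0.837,0.4975],[-68.6,0,0],1],
  [[0.03,0.837,0.4975],[-68.6,0,0],1],
])

```text
clock: 2.87
tool_pos: [0.4391, 0.0806, 0.2067]
orientation: [-48.9, 89.9, 33.3]
force: [-0.1, -0.3, -0.2]
opening: 0.0877
```

```bash
cat >> h.py <<'E'
def to(p,ang=None,level=True):
    """tool-frame shift & rotvec to reach world TCP p with tool y at heading ang, tool x straight down"""
    ob=ctrl.get_obs();R=Rt()
    a=np.radians(ang);Y=np.array([np.cos(a),np.sin(a),0]);X=np.array([0,0,-1.]);T=Ro.from_matrix(np.c_[X,Y,np.cross(X,Y)])
    return np.round(R.inv().apply(np.array(p)-ob["tool_pos"]),4).tolist(),np.round((R.inv()*T).as_rotvec(degrees=True),2).tolist()
E
python3 - <<'E'
from h import *
print(to([.4455,.2745,.13],172.2));print(to([.4455,.2745,.052],172.2)); print(ctrl.get_obs()["clock"])
E
```

```text
([0.0768, 0.0201, 0.1928], [-0.01, 0.06, 0.07])
([0.1548, 0.0202, 0.1928], [-0.01, 0.06, 0.07])
2.8667
```

>>> drive_tool([
  [[0.04,0.02,0.193],[0,0,0],1],
  [[0.04,0.02,0.193],[0,0,0],1],
  [[0.077,0.02,0.193],[0,0,0],1],
  [[0.077,0.02,0.193],[0,0,0],1],
  [[0.077,0.02,0.193],[0,0,0],1],
  [[0.077,0.02,0.193],[0,0,0],1],
  [[0.1,0.02,0.193],[0,0,0],1],
  [[0.125,0.02,0.193],[0,0,0],1],
  [[0.14,0.02,0.193],[0,0,0],1],
  [[0.148,0.02,0.193],[0,0,0],1],
  [[0.153,0.02,0.193],[0,0,0],1],
  [[0.153,0.02,0.193],[0,0,0],1],
  [[0.153,0.02,0.193],[0,0,0],1],
])

```text
clock: 3.95
tool_pos: [0.4463, 0.275, 0.0546]
orientation: [-47.4, 89.9, 34.8]
force: [0.7, 0.4, -0.3]
opening: 0.088
```

```bash
python3 - <<'E'
from h import *
b=ctrl.snapshot("side");a=ctrl.snapshot("top")
r=lambda i,s:cv2.resize(i,s,interpolation=cv2.INTER_CUBIC)
cv2.imwrite("pics/c1.png",np.hstack([r(b[180:320,300:460],(400,350)),r(a[250:340,210:313],(400,350))]))
print(ctrl.get_obs()["tool_pos"],ctrl.get_obs()["force"])
E
```

```text
[0.44635966 0.27521362 0.05496448] [ 0.86429876  0.17886058 -0.19492002]
```

View pics/c1.png

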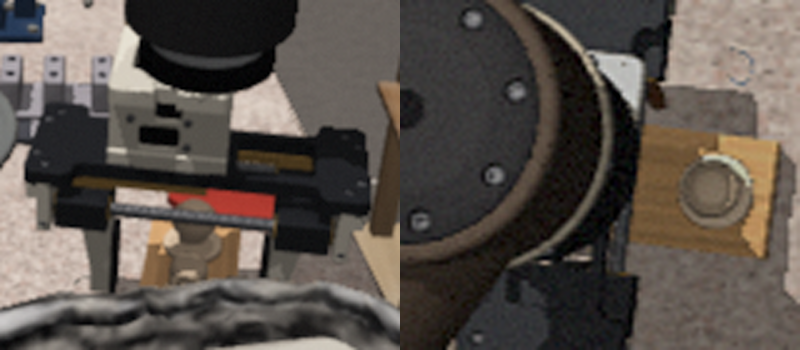

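>>> drive_tool([
  [[0.0025,0,0],[0,0,0],1],
  [[0.0025,0,0],[0,0,0],0.5],
  [[0.0025,0,0],[0,0,0],0],
  [[0.0025,0,0],[0,0,0],0],
  [[0.0025,0,0],[0,0,0],0],
  [[0.0025,0,0],[0,0,0],0],
  [[0.0025,0,0],[0,0,0],0],
  [[0.0025,0,0],[0,0,0],0],
  [[0.0025,0,0],[0,0,0],0],
  [[0.0025,0,0],[0,0,0],0],
])

```text
clock: 4.88
tool_pos: [0.4464, 0.2752, 0.0524]
orientation: [-42.1, 89.8, 40.1]
force: [0.1, 0.1, -0.1]
opening: 0.0329
```

>>> drive_tool([
  [[0.0025,0,0],[0,0,0],0],
  [[0.0025,0,0],[0,0,0],0],
  [[0.0025,0,0],[0,0,0],0],
  [[0.0025,0,0],[0,0,0],0],
])

```text
clock: 5.22
tool_pos: [0.4462, 0.2751, 0.0497]
orientation: [-42.2, 89.8, 40.0]
force: [-0.3, -0.0, -0.9]
opening: 0.0232
```

```bash
python3 - <<'E'
from h import *
o=ctrl.get_obs();print(o["tool_pos"],o["force"],o["opening"]); p=o["tool_pos"]
print(to([p[0],p[1],.17],172.2),to([.52,.05,.17],180.4))
E
```

```text
[0.44621774 0.27508661 0.04973408] [-0.27663121 -0.03756516 -0.87683073] 0.023158742266250934
([-0.1203, -0.0002, 0.0003], [-0.01, 0.12, 0.11]) ([-0.1205, -0.1039, -0.2127], [-8.21, 0.12, 0.12])
```

>>> drive_tool([
  [[-0.01,0,0],[0,0,0],0],
  [[-0.03,0,0],[0,0,0],0],
  [[-0.06,0,0],[0,0,0],0],
  [[-0.09,-0.01,-0.02],[0,0,0],0],
  [[-0.115,-0.025,-0.05],[-4,0,0],0],
  [[-0.115,-0.04,-0.085],[-8.2,0,0],0],
  [[-0.115,-0.06,-0.12],[-8.2,0,0],0],
  [[-0.115,-0.08,-0.155],[-8.2,0,0],0],
  [[-0.115,-0.093,-0.19],[-8.2,0,0],0],
  [[-0.115,-0.102,-0.208],[-8.2,0,0],0],
  [[-0.115,-0.104,-0.213],[-8.2,0,0],0],
  [[-0.115,-0.104,-0.213],[-8.2,0,0],0],
])

```text
clock: 6.22
tool_pos: [0.5202, 0.0482, 0.165]
orientation: [-52.4, 89.8, 37.8]
force: [-0.3, 0.6, -0.6]
opening: 0.0231
```

```bash
python3 - <<'E'
from h import *
b=ctrl.snapshot("side");a=ctrl.snapshot("top")
for k in ["stopper_knob","stopper_tip","wide_gap"]:
    q={n:ctrl.landmark_of(n,k) for n in("side","top")};print(k,{n:[(np.round(d["pixel"],1).tolist(),round(d["confidence"],2)) for d in q[n][:2]] for n in q})
r=lambda i,s:cv2.resize(i,s,interpolation=cv2.INTER_CUBIC)
cv2.imwrite("pics/c2.png",np.hstack([r(b[130:260,240:400],(440,358)),r(a[140:290,340:490],(358,358))]))
o=ctrl.get_obs();print(o["tool_pos"],o["force"],o["opening"],o["clock"])
print(proj("side",o["tool_pos"]-[0,0,.0417]),proj("top",o["tool_pos"]))
E
```

```text
stopper_knob {'side': [([332.5, 163.4], 0.87)], 'top': []}
stopper_tip {'side': [([328.0, 193.1], 0.95)], 'top': []}
wide_gap {'side': [([334.7, 208.6], 0.75), ([331.6, 165.5], 0.32)], 'top': [([411.1, 253.7], 0.73), ([404.7, 248.8], 0.54)]}
[0.51993129 0.05056981 0.16456329] [ 0.41954225  0.18519335 -0.36764272] 0.023405458979107976 6.6167
(np.float64(330.2184944676813), np.float64(192.97862173229285)) (np.float64(373.42404938729015), np.float64(249.58288870629707))
```

View pics/c2.png

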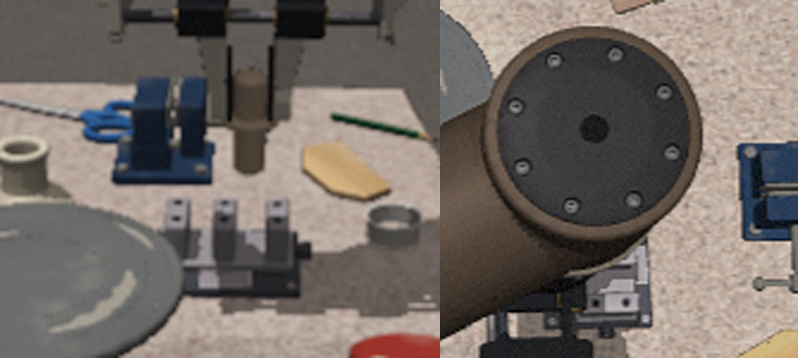

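```bash
python3 - <<'E'
from h import *
for c in (331.3,330.7,332):
    o,d=ray("side",(c,208));print(o+d*(-.009-o[1])/d[1])
print(to([.5195,.035,.062],180.4))
E
```

```text
[ 0.51785664 -0.009       0.05765228]
[ 0.51910628 -0.009       0.05762562]
[ 0.51639893 -0.009       0.05768338]
([0.1025, 0.0008, -0.0158], [0.07, 0.11, 0.13])
```

>>> drive_tool([
  [[0.03,0.0005,-0.016],[0,0.1,0.1],0],
  [[0.06,0.0005,-0.016],[0,0.1,0.1],0],
  [[0.085,0.0005,-0.016],[0,0.1,0.1],0],
  [[0.096,0.0005,-0.016],[0,0.1,0.1],0],
  [[0.102,0.0005,-0.016],[0,0.1,0.1],0],
  [[0.102,0.0005,-0.016],[0,0.1,0.1],0],
  [[0.102,0.0005,-0.016],[0,0.1,0.1],0],
])

```text
clock: 7.2
tool_pos: [0.5203, 0.0352, 0.063]
orientation: [-86.8, 89.9, 3.7]
force: [0.0, -0.2, -0.2]
opening: 0.0236
```

```bash
python3 - <<'E'
from h import *
o=ctrl.get_obs();print(o["tool_pos"],o["force"],o["clock"]);print(Rt().as_matrix().round(4))
print(to([.5195,.008,.062],180.4))
E
```

```text
[0.52026228 0.0351574  0.06299783] [ 0.0059584  -0.17215634 -0.15176223] 7.2
[[ 1.0e-03 -1.0e+00 -8.9e-03]
 [ 1.0e-04 -8.9e-03  1.0e+00]
 [-1.0e+00 -1.0e-03  1.0e-04]]
([0.001, 0.001, -0.0271], [0.11, 0.0, 0.06])
```

>>> drive_tool([
  [[0.001,0.001,-0.01],[0,0,0],0],
  [[0.001,0.001,-0.02],[0,0,0],0],
  [[0.001,0.001,-0.027],[0,0,0],0],
  [[0.001,0.001,-0.029],[0,0,0],0],
  [[0.001,0.001,-0.031],[0,0,0],0],
  [[0.001,0.001,-0.033],[0,0,0],0],
  [[0.001,0.001,-0.034],[0,0,0],0],
])

```text
clock: 7.78
tool_pos: [0.5196, 0.0009, 0.0621]
orientation: [-84.0, 89.9, 6.5]
force: [0.0, 0.1, -0.7]
opening: 0.0235
```

Free so far; continue in small steps.

>>> drive_tool([
  [[0,0,-0.001],[0,0,0],0],
  [[0,0,-0.002],[0,0,0],0],
  [[0,0,-0.003],[0,0,0],0],
  [[0,0,-0.004],[0,0,0],0],
])

```text
clock: 8.12
tool_pos: [0.5197, -0.0031, 0.0621]
orientation: [-84.4, 89.9, 6.1]
force: [0.2, 0.5, -0.7]
opening: 0.0232
```

>>> drive_tool([
  [[0,0,-0.001],[0,0,0],0],
  [[0,0,-0.002],[0,0,0],0],
  [[0,0,-0.003],[0,0,0],0],
])

```text
clock: 8.37
tool_pos: [0.5197, -0.0061, 0.062]
orientation: [-84.4, 89.9, 6.1]
force: [-0.4, -0.2, -1.0]
opening: 0.0233
```

>>> drive_tool([
  [[0,0,-0.001],[0,0,0],0],
  [[0,0,-0.002],[0,0,0],0],
  [[0,0,-0.003],[0,0,0],0],
])

```text
clock: 8.62
tool_pos: [0.5197, -0.0092, 0.0621]
orientation: [-84.3, 89.9, 6.2]
force: [0.1, 0.2, -0.4]
opening: 0.0233
```

>>> drive_tool([
  [[0,0,-0.001],[0,0,0],0],
  [[0,0,-0.002],[0,0,0],0],
  [[0,0,-0.003],[0,0,0],0],
  [[0,0,-0.004],[0,0,0],0],
])

```text
clock: 8.95
tool_pos: [0.5198, -0.0133, 0.0621]
orientation: [-84.8, 89.9, 5.7]
force: [-0.8, -0.3, -0.6]
opening: 0.0237
```

>>> drive_tool([
  [[0,0,-0.0015],[0,0,0],0],
  [[0,0,-0.003],[0,0,0],0],
  [[0,0,-0.0045],[0,0,0],0],
  [[0,0,-0.006],[0,0,0],0],
])

```text
clock: 9.28
tool_pos: [0.5198, -0.0195, 0.062]
orientation: [-85.1, 89.9, 5.4]
force: [-0.9, 0.5, 0.2]
opening: 0.0232
```

```bash
python3 - <<'E'
from h import *
b=ctrl.snapshot("side")
cv2.imwrite("pics/c3.png",cv2.resize(b[150:250,250:390],(784,560),interpolation=cv2.INTER_CUBIC))
o=ctrl.get_obs();print(o["tool_pos"],o["force"],o["moment"])
E
```

```text
[ 0.51974065 -0.01967527  0.06204312] [-0.00512978 -0.69006796 -0.39034427] [ 0.02244782  0.13200449 -0.00181032]
```

View pics/c3.png

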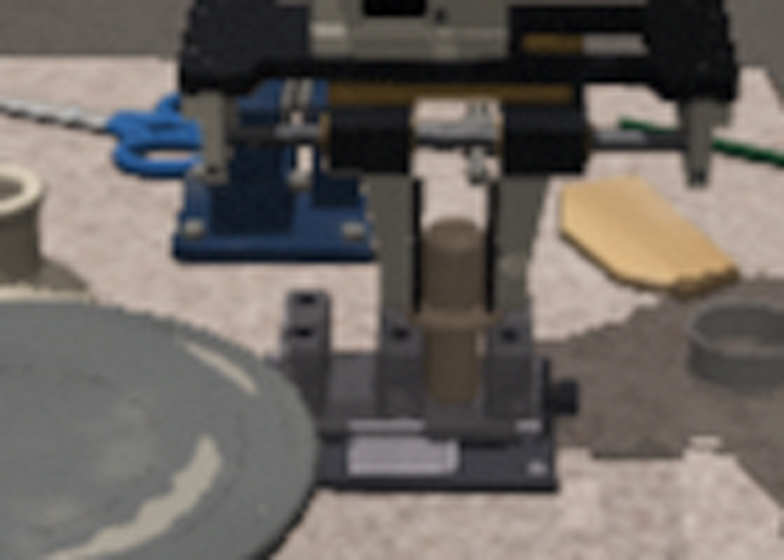

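>>> drive_tool([
  [[0,0,-0.002],[0,0,0],0],
  [[0,0,-0.004],[0,0,0],0],
  [[0,0,-0.006],[0,0,0],0],
  [[0,0,-0.008],[0,0,0],0],
])

```text
clock: 9.67
tool_pos: [0.5198, -0.0279, 0.062]
orientation: [-86.7, 89.9, 3.8]
force: [-1.1, 1.0, -1.1]
opening: 0.0236
```

```bash
python3 - <<'E'
from h import *
o=ctrl.get_obs();print(o["tool_pos"],o["force"],o["moment"])
E
```

```text
[ 0.51982298 -0.02788664  0.06204577] [-1.07697161  0.95757744 -1.12625222] [ 0.0119064   0.07180546 -0.01735804]
```

>>> drive_tool([
  [[0,0.0003,-0.001],[0,0,0],0],
  [[0,0.0003,-0.003],[0,0,0],0],
  [[0,0.0003,-0.005],[0,0,0],0],
  [[0,0.0003,-0.007],[0,0,0],0],
  [[0,0.0003,-0.009],[0,0,0],0],
])

```text
clock: 10.08
tool_pos: [0.5196, -0.0371, 0.062]
orientation: [-85.8, 89.9, 4.7]
force: [0.3, 0.1, -0.3]
opening: 0.0231
```

>>> drive_tool([
  [[0,0,-0.002],[0,0,0],0],
  [[0,0,-0.004],[0,0,0],0],
  [[0,0,-0.006],[0,0,0],0],
  [[0,0,-0.008],[0,0,0],0],
  [[0,0,-0.01],[0,0,0],0],
])

```text
clock: 10.5
tool_pos: [0.5197, -0.0473, 0.062]
orientation: [-85.9, 89.9, 4.6]
force: [-0.2, -0.6, -1.1]
opening: 0.0234
```

>>> drive_tool([
  [[0,0.0002,-0.002],[0,0,0],0],
  [[0,0.0002,-0.004],[0,0,0],0],
  [[0,0.0002,-0.006],[0,0,0],0],
  [[0,0.0002,-0.008],[0,0,0],0],
  [[0,0.0002,-0.01],[0,0,0],0],
  [[0,0.0002,-0.012],[0,0,0],0],
])

```text
clock: 11.0
tool_pos: [0.5196, -0.0595, 0.062]
orientation: [-86.9, 89.9, 3.6]
force: [-0.0, -0.1, -0.3]
opening: 0.0234
```

>>> drive_tool([
  [[0,0,-0.002],[0,0,0],0],
  [[0,0,-0.005],[0,0,0],0],
  [[0,0,-0.008],[0,0,0],0],
  [[0,0,-0.012],[0,0,0],0],
  [[0,0,-0.017],[0,0,0],0],
  [[0,0,-0.023],[0,0,0],0],
  [[0,0,-0.029],[0,0,0],0],
  [[0,0,-0.029],[0,0,0],0],
])

```text
clock: 11.67
tool_pos: [0.5197, -0.0896, 0.062]
orientation: [-91.3, 90.0, -0.8]
force: [-0.5, -0.8, 0.2]
opening: 0.0234
```

```bash
python3 - <<'E'
from h import *
b=ctrl.snapshot("side")
o=ctrl.get_obs();print(o["tool_pos"],o["force"],o["moment"])
p=o["tool_pos"];print(to([.5590,p[1],.062],180.4),to([.5590,-.071,.062],180.4))
print(Rt().as_matrix().round(4))
E
```

```text
[ 0.51976175 -0.08921174  0.061968  ] [ 0.19114746 -0.13518352  0.42072664] [ 0.01160877  0.10235782 -0.01415714]
([0.0, -0.0392, -0.0003], [0.04, 0.0, 0.05]) ([0.0, -0.0394, 0.0179], [0.04, 0.0, 0.05])
[[ 9.0e-04 -1.0e+00 -7.7e-03]
 [ 0.0e+00 -7.7e-03  1.0e+00]
 [-1.0e+00 -9.0e-04  0.0e+00]]
```

>>> drive_tool([
  [[0,-0.012,0],[0,0,0],0],
  [[0,-0.025,0],[0,0,0],0],
  [[0,-0.036,0],[0,0,0],0],
  [[0,-0.0392,0],[0,0,0],0],
  [[0,-0.0392,0.004],[0,0,0],0],
  [[0,-0.0393,0.008],[0,0,0],0],
  [[0,-0.0393,0.012],[0,0,0],0],
  [[0,-0.0394,0.015],[0,0,0],0],
  [[0,-0.0394,0.017],[0,0,0],0],
  [[0,-0.0394,0.017],[0,0,0],0],
])

```text
clock: 12.55
tool_pos: [0.5588, -0.0713, 0.0622]
orientation: [-84.0, 89.9, 6.5]
force: [-0.2, 0.5, -0.6]
opening: 0.0236
```

Feel in with 0.5–0.7 mm rows.

>>> drive_tool([
  [[0,0,0.001],[0,0,0],0],
  [[0,0,0.002],[0,0,0],0],
  [[0,0,0.003],[0,0,0],0],
  [[0,0,0.004],[0,0,0],0],
  [[0,0,0.005],[0,0,0],0],
])

```text
clock: 12.97
tool_pos: [0.5588, -0.0663, 0.0622]
orientation: [-83.4, 89.9, 7.1]
force: [0.3, 0.4, -0.7]
opening: 0.0237
```

>>> drive_tool([
  [[0,0,0.0007],[0,0,0],0],
  [[0,0,0.0014],[0,0,0],0],
  [[0,0,0.0021],[0,0,0],0],
  [[0,0,0.0028],[0,0,0],0],
])

```text
clock: 13.3
tool_pos: [0.5587, -0.0635, 0.0621]
orientation: [-85.4, 89.9, 5.1]
force: [0.4, -0.4, -1.1]
opening: 0.0231
```

>>> drive_tool([
  [[0,0,0.0005],[0,0,0],0],
  [[0,0,0.001],[0,0,0],0],
  [[0,0,0.0015],[0,0,0],0],
])

```text
clock: 13.55
tool_pos: [0.5587, -0.0619, 0.0622]
orientation: [-84.2, 89.9, 6.3]
force: [0.4, 0.1, 0.2]
opening: 0.0237
```

>>> drive_tool([
  [[0,0,0.0005],[0,0,0],0],
  [[0,0,0.001],[0,0,0],0],
])

```text
clock: 13.72
tool_pos: [0.5588, -0.0611, 0.0622]
orientation: [-107.8, 89.9, -17.4]
force: [1.4, -3.5, -0.9]
opening: 0.0232
```

>>> drive_tool([
  [[0,-0.0003,0.0002],[0,0,0],0],
  [[0,-0.0003,0.0003],[0,0,0],0],
])

```text
clock: 13.88
tool_pos: [0.5588, -0.0612, 0.0622]
orientation: [-159.2, 90.0, -68.7]
force: [-0.2, -2.5, 0.0]
opening: 0.0234
```

>>> drive_tool([
  [[0,0,0.0004],[0,0,0],0],
  [[0,0,0.0007],[0,0,0],0],
])

```text
clock: 14.05
tool_pos: [0.5587, -0.0608, 0.0622]
orientation: [-171.8, 89.9, -81.3]
force: [-0.5, -5.3, -0.8]
opening: 0.0233
```

>>> drive_tool([
  [[0,0,0.0003],[0,0,0],0],
  [[0,0,0.0003],[0,0,0],0],
  [[0,0,0.0003],[0,0,0],0],
  [[0,0,0.0003],[0,0,0],0],
  [[0,0,0.0003],[0,0,0],0],
  [[0,0,0.0003],[0,0,0],0],
])

```text
clock: 14.55
tool_pos: [0.5588, -0.0609, 0.0622]
orientation: [-177.7, 89.9, -87.3]
force: [0.6, -5.5, -0.2]
opening: 0.0233
```

>>> drive_tool([
  [[0,0,0.0004],[0,0,0],0],
  [[0,0,0.0004],[0,0,0],0],
  [[0,0,0.0004],[0,0,0],0],
  [[0,0,0.0004],[0,0,0],0],
  [[0,0,0.0004],[0,0,0],0],
  [[0,0,0.0004],[0,0,0],0],
  [[0,0,0.0004],[0,0,0],0],
  [[0,0,0.0004],[0,0,0],0],
])

```text
clock: 15.22
tool_pos: [0.5588, -0.0608, 0.0622]
orientation: [-177.8, 89.9, -87.3]
force: [0.4, -6.0, -1.5]
opening: 0.0236
```

```bash
python3 - <<'E'
from h import *
b=ctrl.snapshot("side")
cv2.imwrite("pics/c4.png",cv2.resize(b[140:240,240:380],(784,560),interpolation=cv2.INTER_CUBIC))
o=ctrl.get_obs();print(o["tool_pos"],o["force"],o["moment"],o["clock"],Rt().as_matrix().round(3))
E
```

```text
[ 0.55872976 -0.06079236  0.06219546] [ 0.59441935 -5.06189453 -0.44583731] [-2.16760588e+00 -1.92850363e-01 -1.72273097e-03] 15.2667 [[-0.    -1.    -0.008]
 [-0.002 -0.008  1.   ]
 [-1.     0.    -0.002]]
```

View pics/c4.png

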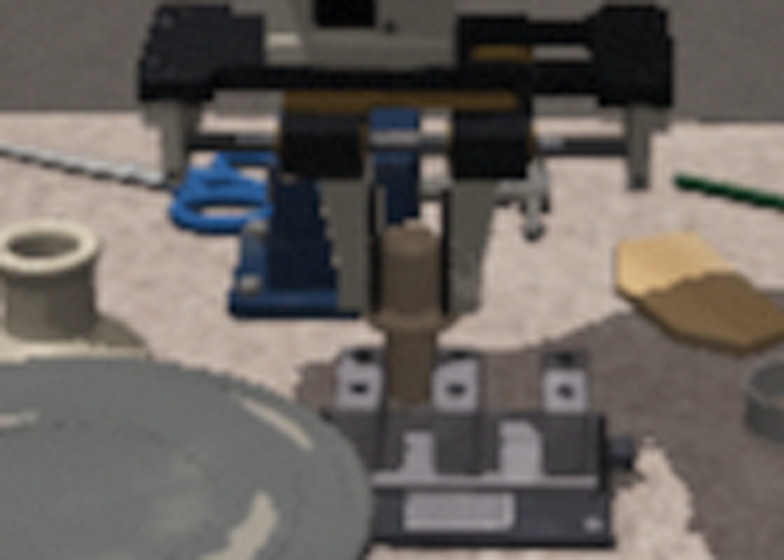

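```bash
python3 - <<'E'
from h import *
print(to([.5587,-.075,.062],180),to([.5587,-.075,.16],180),to([.6966,-.0392,.160],180))
E
```

```text
([0.0002, 0.0001, -0.0142], [0.47, -0.11, -0.0]) ([-0.0978, 0.0001, -0.0144], [0.47, -0.11, -0.0]) ([-0.0978, -0.138, 0.0203], [0.47, -0.11, -0.0])
```

>>> drive_tool([
  [[0,0,-0.003],[0,0,0],0],
  [[0,0,-0.008],[0,0,0],0],
  [[0,0,-0.014],[0,0,0],0],
  [[-0.02,0,-0.0144],[0,0,0],0],
  [[-0.05,0,-0.0144],[0,0,0],0],
  [[-0.08,-0.01,-0.0144],[0,0,0],0],
  [[-0.0978,-0.03,-0.008],[0.4,0,0],0],
  [[-0.0978,-0.06,0],[0.4,0,0],0],
  [[-0.0978,-0.09,0.008],[0.4,0,0],0],
  [[-0.0978,-0.118,0.015],[0.4,0,0],0],
  [[-0.0978,-0.133,0.0203],[0.4,0,0],0],
  [[-0.0978,-0.138,0.0203],[0.4,0,0],0],
  [[-0.0978,-0.138,0.0203],[0.4,0,0],0],
  [[-0.0978,-0.138,0.0203],[0.4,0,0],0],
])

```text
clock: 16.43
tool_pos: [0.6959, -0.0395, 0.1594]
orientation: [147.6, 89.9, -122.4]
force: [0.1, -0.3, -0.5]
opening: 0.0233
```

```bash
python3 - <<'E'
from h import *
b=ctrl.snapshot("side")
for k in ["stopper_knob","stopper_tip","bottle_mouth"]: print(k,[(np.round(d["pixel"],1).tolist(),round(d["confidence"],2)) for d in ctrl.landmark_of("side",k)[:2]])
cv2.imwrite("pics/c5.png",cv2.resize(b[130:230,180:320],(784,560),interpolation=cv2.INTER_CUBIC))
o=ctrl.get_obs();p=o["tool_pos"];print(p,o["force"],o["clock"])
print(proj("side",p-[0,0,.0417]),proj("side",[p[0],p[1],.096]),proj("side",[p[0]+.01,p[1],.096]),proj("side",[p[0],p[1]+.01,.096]))
print(to([.6966,-.0392,.143],180))
E
```

```text
stopper_knob [([245.3, 149.0], 0.71)]
stopper_tip [([245.6, 176.9], 0.96)]
bottle_mouth [([244.6, 182.5], 0.88)]
[ 0.69587861 -0.03943596  0.16050779] [ 0.25053332 -0.18042823 -0.27563484] 16.6333
(np.float64(246.47694302727163), np.float64(173.56237117171565)) (np.float64(247.36758105624514), np.float64(183.4876325303839)) (np.float64(242.65871701867218), np.float64(183.40826887018636)) (np.float64(246.57045345693723), np.float64(185.58414010014482))
([0.0175, -0.0007, 0.0003], [0.07, -0.1, 0.02])
```

View pics/c5.png

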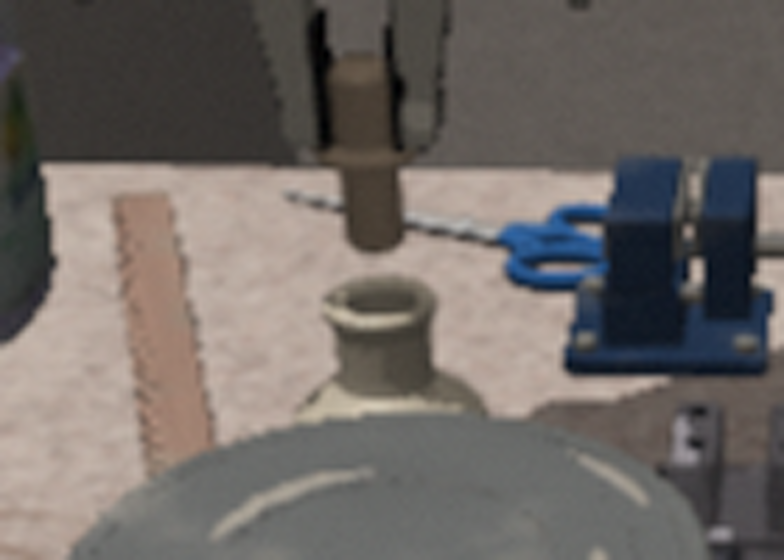

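>>> drive_tool([
  [[0.006,0,0],[0,0,0],0],
  [[0.012,0,0],[0,0,0],0],
  [[0.018,0,0],[0,0,0],0],
  [[0.022,0,0],[0,0,0],0],
  [[0.025,0,0],[0,0,0],0],
  [[0.027,0,0],[0,0,0],0],
])

```text
clock: 17.13
tool_pos: [0.6956, -0.0396, 0.1327]
orientation: [164.9, 89.9, -105.1]
force: [0.2, -0.8, -0.6]
opening: 0.0237
```

>>> drive_tool([
  [[0.003,0,0],[0,0,0],0],
  [[0.006,0,0],[0,0,0],0],
  [[0.009,0,0],[0,0,0],0],
  [[0.012,0,0],[0,0,0],0],
])

```text
clock: 17.47
tool_pos: [0.6956, -0.0396, 0.1204]
orientation: [165.0, 89.9, -105.0]
force: [-0.9, -0.4, -0.4]
opening: 0.0233
```

>>> drive_tool([
  [[0.003,0,0],[0,0,0],0],
  [[0.006,0,0],[0,0,0],0],
  [[0.009,0,0],[0,0,0],0],
  [[0.012,0,0],[0,0,0],0],
  [[0.014,0,0],[0,0,0],0],
])

```text
clock: 17.88
tool_pos: [0.6955, -0.0396, 0.1059]
orientation: [155.9, 89.9, -114.0]
force: [0.9, -0.1, -0.9]
opening: 0.0233
```

Home expected near TCP z ≈ 0.1017; creep.

>>> drive_tool([
  [[0.001,0,0],[0,0,0],0],
  [[0.002,0,0],[0,0,0],0],
  [[0.003,0,0],[0,0,0],0],
  [[0.0036,0,0],[0,0,0],0],
])

```text
clock: 18.22
tool_pos: [0.6956, -0.0396, 0.1022]
orientation: [158.9, 89.9, -111.0]
force: [0.2, -0.1, -0.8]
opening: 0.023
```

>>> drive_tool([
  [[0.0005,0,0],[0,0,0],0],
  [[0.001,0,0],[0,0,0],0],
])

```text
clock: 18.38
tool_pos: [0.6957, -0.0397, 0.1016]
orientation: [169.7, 89.9, -100.3]
force: [-1.4, 1.9, 4.4]
opening: 0.0235
```

>>> drive_tool([
  [[0,0,0],[0,0,0],0.3],
  [[0,0,0],[0,0,0],0.45],
  [[0,0,0],[0,0,0],0.6],
  [[0,0,0],[0,0,0],0.6],
  [[0,0,0],[0,0,0],0.6],
  [[0,0,0],[0,0,0],0.6],
])

```text
clock: 18.88
tool_pos: [0.6957, -0.0396, 0.1016]
orientation: [171.1, 89.9, -98.8]
force: [0.4, -0.2, 0.0]
opening: 0.0511
```

>>> drive_tool([
  [[-0.005,0,0],[0,0,0],0.6],
  [[-0.015,0,0],[0,0,0],0.6],
  [[-0.035,0,0],[0,0,0],0.6],
  [[-0.065,0,0],[0,0,0],0.6],
  [[-0.1,0,0],[0,0,0],0.6],
  [[-0.12,0.03,-0.01],[0,0,0],0.6],
  [[-0.12,0.06,-0.04],[0,0,0],0.6],
  [[-0.12,0.09,-0.08],[0,0,0],0.6],
  [[-0.12,0.12,-0.12],[0,0,0],0.6],
  [[-0.12,0.15,-0.16],[0,0,0],0.6],
  [[-0.12,0.18,-0.2],[0,0,0],0.6],
  [[-0.12,0.2,-0.24],[0,0,0],0.6],
  [[-0.12,0.2,-0.24],[0,0,0],0.6],
  [[-0.12,0.2,-0.24],[0,0,0],0.6],
])

```text
clock: 20.05
tool_pos: [0.4929, -0.2837, 0.2238]
orientation: [-171.9, 89.8, -82.1]
force: [0.5, 0.6, 0.0]
opening: 0.0527
```

```bash
python3 - <<'E'
from h import *
b=ctrl.snapshot("side");a=ctrl.snapshot("top")
ps={}
for k in ["stopper_knob","bottle_mouth"]:
    q={n:ctrl.landmark_of(n,k) for n in("side","top")};print(k,{n:[(np.round(d["pixel"],1).tolist(),round(d["confidence"],2)) for d in q[n][:1]] for n in q})
    if q["side"] and q["top"]: print(tri(q["top"][0]["pixel"],q["side"][0]["pixel"]))
print(proj("side",[.6957,-.0396,.116]),proj("top",[.6957,-.0396,.116]))
r=lambda i,s:cv2.resize(i,s,interpolation=cv2.INTER_CUBIC)
cv2.imwrite("pics/c6.png",np.hstack([r(b[130:230,190:300],(396,360)),r(a[130:330,210:430],(396,360))]))
o=ctrl.get_obs();print(o["tool_pos"],o["force"],o["clock"])
E
```

```text
stopper_knob {'side': [([248.0, 173.8], 0.66)], 'top': [([415.7, 163.9], 0.84)]}
(array([ 0.69432591, -0.0422054 ,  0.11729691]), np.float64(0.0021260611964043284))
bottle_mouth {'side': [([243.5, 183.6], 0.61)], 'top': [([414.2, 166.8], 0.76)]}
(array([ 0.70081564, -0.04259302,  0.09311758]), np.float64(0.008173018289702731))
(np.float64(246.6860542556962), np.float64(174.76580794380448)) (np.float64(414.2964968772699), np.float64(163.98888450643142))
[ 0.49670816 -0.2788891   0.22251312] [-0.23271867  0.24728511 -0.50434165] 20.35
```

View pics/c6.png

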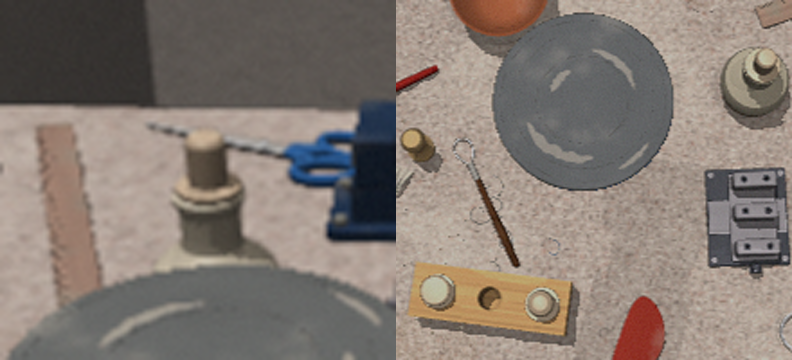

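The picture shows the stopper upright with its flange on the rim (side view, pixel 248, 174). The other two stoppers are in the rack and the middle hole is empty.

```bash
python3 -c "
from plant import ctrl
print(ctrl.close_job())"
```

```text
the job is handed in; nothing more can be done
None
```

The stopper with the straight knob has been gauged and seated in the bottle, and I handed the job in at about 20.4 s of the 61 s allowed.

- **Wide gap:** the stopper went through upright from left to right. Its foot was about 20 mm above the bench, so about 26 mm of shank was below the jaw tops. No force reading passed about 1 N per axis. It came out at y = -89 mm, well past the right mouth at about -57 mm.
- **Narrow gap:** the right mouth stopped it. I held it there at 5 to 6 N for about 1.2 s, and it did not enter.
- **Bottle:** the stopper slid in freely until the flange touched the rim with about 4 N, within about 0.1 mm of the height I expected. I then let go and moved the arm clear.

**Last checks:** the final pictures show the stopper upright with its flange on the rim, the bottle where it was, and the other two stoppers in the rack. The networks placed the knob point 21 mm above the rim, against 20 mm expected. Their sideways position for it was about 3 mm off the release position. Their fix on the bottle mouth was poor, with an 8 mm mismatch between the two cameras. For the final position I relied on the picture and the force instead.

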